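Hold a collection tile flush in the mounting jig with a spacer

ROBOT

A 6-joint arm with a two-finger parallel gripper is mounted at the origin on the work surface. World frame = base frame: x ahead of the robot, y to its left, z up, the work surface at z = 0. Lengths are in m, angles in rad, forces in N, time in s.
With the tool pointing down it reaches from about 0.4 to 0.925 m from the base axis. Payload 12.5 kg.
Tool frame: the origin (TCP) lies at the centre of the arm's flange, where the gripper is bolted on; the fingertips stand 190 mm ahead of it and the grasp point (between the pads) lies 171 mm ahead of it; z points along the fingers, y is the line along which they close (so a half turn about z gives the same grasp; the last joint's range is limited). The gripper opens to 95 mm and grips with 3 to 60 N. Pads are 20 mm wide; open, the fingers measure 119 mm over their backs; the gripper's body (75 mm by 180 mm) begins 59 mm behind the grasp point.
Start: joints at [-1.237, 0.491, 1.559, -0, 1.092, -0.106], TCP at [0.266, -0.566, 0.405] pointing down, gripper open.
Joint ranges: [-3.1, 3.1], [-0.84, 2.19], [0.05, 2.79], [-1.13, 4.28], [0.06, 2.93], [-2.69, 2.69]. Speed limits (rad/s): [2.22, 2.22, 2.79, 3.14, 3.14, 3.14].

INTERFACE

Orientations are given as a rotation vector (axis times angle).
In Python, from workcell import env gives the robot as it stands.
- The arm moves only by the shell command python3 nudge.py FILE, which reads ROWS from the file FILE. ROWS is a JSON list of rows, 1 to 10 of them, each of 7 numbers: a rotation vector rx, ry, rz in a scale on which 1.0 is pi rad, then dx, dy, dz in parts of the range, where 1.0 means 0.4 m, then the finger opening in m; each row is the pose to reach, as a shift and turn from the pose commanded when the command began, along the tool's axes at that moment; what a row does not reach only later rows make up. A row lasts 1/10 s, in which the tool goes at most 0.05 m and 0.15 rad, less where a joint would pass 70% of its speed; a pose out of reach is approached as far as the arm can. The fingers move at their own pace and stop on an object; the grip force is fixed at half the most. Time passes only in rows, so rows that do not move let the fingers close. It prints the time, the measured TCP pose, the force, the opening and the grip force at its end. No shift or turn number may pass 1 either way. Input that does not fit is refused with a message, and nothing moves.
- env.read_state(): the state, without advancing time (a new reading comes with each control period).
- env.grab_frame(name): name is "scene" or "side" or "wrist"; returns (picture, depth): 480x640x3 uint8, red, green, blue; 480x640 float32, m along the optical axis (not along the pixel's ray), 0 where there is no reading.
- env.calibration(name): a dict with "camera_matrix" (3x3 intrinsics, pixels), "k1" (the pictures are not rectified: a ray, as slopes to the right and down, at radius r is drawn at 1 + k1 r^2 times it, then the intrinsics apply), "R" (3x3) and "t" (3): a world point X has camera coordinates R X + t. Camera axes: x right, y down, z forward; pixel columns grow to the right and rows downward; lengths in m; the calibration is good to about 2 mm. A picture is of the moment at which its call begins: read the wrist's pose just before it. calibration takes no time and is no camera call; for the wrist camera it gives the pose at the moment of the call.
- env.job_done(): hands the job in; it is judged then, once.
The state is a dict: "clock": time; "joint_positions": joint angles; "joint_velocities": joint speeds; "effort": joint torques, N m; "eef_pos": TCP position; "ee_rot": TCP orientation; "ft_force": force on the tool from outside, world axes, zero at the start; "torque": the same for the moment, N m; "gripper_width": finger opening in m; "finger_force": force on a finger pad.
Only numpy, scipy, OpenCV 4.12 (cv2) and the standard library are available. Lean on these libraries where they do the work, as an engineer would, in place of code of your own. Each camera call takes 0.05 s, during which the arm holds its last target. There are 200 camera calls.

TASK

Turn the mounting jig's knob until its pointer line meets the index line on the plinth, which opens the jaws. Then take the thinner of the two upright wooden blocks, slide it upright down to the jig's plate in the gap between tile and jaws where it is wide enough, in front of the shorter jaw, and push the tile gently with it until the tile sits flush against the far fence. Finish still gripping the block and holding the tile steadily pressed there, without lifting the tile or shifting the other objects.

Things in the scene. Friction and masses are not known exactly. Their poses are not given: they have to be found in the camera images.
- jig: Fixed aluminium jig. Origin on the table; +x points from the jaws to the fence (push direction, away from the robot; yaw within 0.25 rad), z up. Base plate x -150..55, y -105..105 mm, top 12 mm above the table. Steel fence on it at the far side: 200 mm long, 15 mm tall, inner face at x = +30 mm. Near side: two steel jaws, tops 16 mm above the plate.
- fence: The steel fence on the jig, 20 mm thick, 200 mm long, 15 mm tall. Origin at the foot of the middle of its inner face (the face towards the tile), on the plate, 12 mm above the table; axes like the jig's.
- knob (a joint): Knob angle, rad. 0: white pointer line meets the black index line on the plinth's jig -x side. Grows clockwise from above; starts 0.6 to 1.4 rad short (negative); stops at -1.5 and +0.25. Friction 0.09 N m; stays where left. Moves both jaws 5 mm per rad along jig x: clockwise withdraws them from the tile and widens the gaps.
- knob_grip (a point): On the knob's vertical axis, halfway up its grip bar, 52 mm above the table. Black disc 56 mm across, its top 38 mm above the table, carrying a bar 46 mm long, 12 mm thick, from 38 to 65 mm above the table. At joint 0 the bar lies along jig x, at value q turned q clockwise. Plinth 75 x 85 x 30 mm at jig x -70, y +165 mm.
- short_face (a point): Shorter jaw (48 mm long, 54 mm wide): middle of its face towards the tile, at the plate's top (12 mm above the table), axes like the jig's. Its face stands 11 mm farther back than the other's, so the gap here is the wide one: about 19 to 22 mm with the knob at the index, 24 mm once the tile is flush.
- long_face (a point): Longer jaw (59 mm long, 54 mm wide): same point of its face. The gap here is at most 13 mm with the knob at the index, too narrow for the spacer. The jaws stand side by side, centres 58 mm apart along jig y; which is on the left varies.
- tile: Loose white ceramic tile with a blue border, 70 (x) x 160 (y) x 15 mm, about 0.37 kg, flat on the plate between jaws and fence. Origin: centre of its underside. Starts 2.5 to 4 mm short of the fence, slightly askew; flush, its origin is at jig x = -5 mm. Slippery glaze: slides at about 1 N; a push of about 10 N squares it up against the fence.
- spacer: The thinner loose wooden block, about 50 g: 15 mm thick (x), 28 mm wide (y), 75 mm tall, upright on the table; its lowest 5 mm are slimmer, 10 x 24 mm. Origin: centre of its underside. Yaw within 0.5 rad. Grip it by its thickness, with fingertips high enough to clear tile and jaws (15 and 16 mm above the plate).
- thick_block: The thicker wooden block, 28 x 28 x 75 mm, same make, standing beside the spacer (which of the two is nearer the robot varies). Does not fit the gap; leave it alone. Origin in the centre of its underside.
- goblet: Bystander: turned wooden goblet, 68 mm diameter, 110 mm tall. Origin under its foot.
- weight: Bystander: brass weight, 36 mm diameter, 42 mm tall. Origin under it.
- bottle: Bystander: amber glass bottle, 52 mm diameter, 130 mm tall. Origin under it.
- brush: Bystander: brush lying on the table at the left. Origin at its underside.
- teacup: Bystander: white cup, 76 mm diameter, 60 mm tall. Origin under it.

How it is judged:
On the way, in this order (a step that is already met when the one before it is completed fails the run):
1. the knob is turned to its index line (within 0.1 rad) (value of joint knob between -0.1 and 0.1 rad), for 0.3 s.
2. the spacer stands upright down in the wide gap, before the shorter jaw, the knob still at its index (all of step 1 and x of spacer in the frame of short_face between 0.005 and 0.0195 m and y of spacer in the frame of short_face between -0.015 and 0.015 m and z of spacer in the frame of jig below 0.018 m and angle between spacer's own z axis and vertical below 0.12 rad), for 0.2 s.
At the end, for the whole second after the job is handed in: Knob within 0.1 rad of index; spacer upright before the shorter jaw, 15 mm or less off its middle, foot within 6 mm of the plate; tile flat, flush with the fence (1.5 mm, 0.015 rad), pressed by the spacer with 2 to 40 N and on to the fence; fingers still grip the spacer, not the tile (all of step 2 and x of tile in the frame of jig above -0.0065 m and z of tile in the frame of jig below 0.0145 m and angle between the x axis of tile and the x axis of jig, either way round below 0.015 rad and angle between tile's own z axis and vertical below 0.03 rad and contact force between spacer and tile between 2 and 40 N and contact force between the fingers and spacer above 4 N and contact force between tile and fence above 1 N and linear speed of tile below 0.01 m/s and contact force between the fingers and tile below 0.5 N); the arm keeps its last pose, push and grip.
It fails at once if the tile is pressed with more than 60 N (contact force between spacer and tile above 60 N).
It fails at once if the tile is lifted or tipped (z of tile in the frame of jig above 0.022 m or angle between tile's own z axis and vertical above 0.12 rad).
It fails at once if another object is shifted by more than 30 mm (distance of any of thick_block, goblet, weight, bottle, brush, teacup from where it was at the start of the episode above 0.03 m).
It also fails if it takes over 61 s, if anything falls off the work surface, if the arm or the gripper's body presses on something with over 40 N, if the wrist force passes 120 N, or if a joint passes its speed limit or range.

## Working session

There is one attempt and no reset: what is moved stays moved. The work goes in short steps, Python scripts to look and compute and a shell command to move; the robot and the scene stay as the last step left them, time stands still between calls to the robot, and variables do not carry over. Pictures are saved under pics/ and viewed, at most 10 in all, crops included, and the job is handed in when it is done.

```bash
ls; mkdir -p pics; cat > h.py <<'E'
import numpy as np, cv2
from workcell import env
from scipy.spatial.transform import Rotation as Rn
def snap(n):
    c=env.calibration(n); im,d=env.grab_frame(n); return im,d,c
def und(c,uv):
    K=np.array(c["camera_matrix"]); uv=np.atleast_2d(np.asarray(uv,float))
    return cv2.undistortPoints(uv[:,None],K,np.array([c["k1"],0,0,0,0.])  )[:,0]
def plane(c,uv,z):
    "pixels -> world points on plane height z"
    n=und(c,uv); R=np.array(c["R"]);t=np.array(c["t"]); o=-R.T@t
    r=np.c_[n,np.ones(len(n))]@R
    return o+r*((z-o[2])/r[:,2])[:,None]
def cloud(c,d):
    v,u=np.mgrid[:480,:640]; n=und(c,np.c_[u.ravel(),v.ravel()])
    P=np.c_[n,np.ones(len(n))]*d.ravel()[:,None]
    return ((P-np.array(c["t"]))@np.array(c["R"])).reshape(480,640,3)
E
python3 - <<'E'
from h import *
s=env.read_state(); print({k:np.round(v,3) for k,v in s.items()})
for n in("scene","side"):
    im,d,c=snap(n); cv2.imwrite(f"pics/{n}0.png",im[...,::-1]); np.savez(f"{n}0.npz",im=im,d=d,c=c)
    print(n,-np.array(c["R"]).T@np.array(c["t"]),c["camera_matrix"],c["k1"])
E
```

```text
nudge.py
pics
workcell.py
{'clock': np.float64(0.0), 'joint_positions': array([-1.237,  0.492,  1.559, -0.   ,  1.092, -0.106]), 'joint_velocities': array([ 0.   ,  0.001,  0.001, -0.002, -0.   ,  0.   ]), 'effort': array([-3.0000e-03, -6.1266e+01, -2.5818e+01,  6.9000e-02,  4.8000e-02,
       -0.0000e+00]), 'eef_pos': array([ 0.266, -0.565,  0.404]), 'ee_rot': array([-3.065, -0.685,  0.   ]), 'ft_force': array([-0.183, -0.302, -0.292]), 'torque': array([0.027, 0.024, 0.006]), 'finger_force': np.float64(0.0), 'gripper_width': np.float64(0.095)}
scene [ 1.31219676 -0.48953699  0.82544082] [[530.52722121   0.         313.43076514]
 [  0.         530.52722121 243.76426145]
 [  0.           0.           1.        ]] 0.021059374942459196
side [-0.18040986 -1.07090999  1.11412824] [[595.85818648   0.         326.51498835]
 [  0.         595.85818648 245.33576837]
 [  0.           0.           1.        ]] -0.15652769114967166
```

View pics/scene0.png

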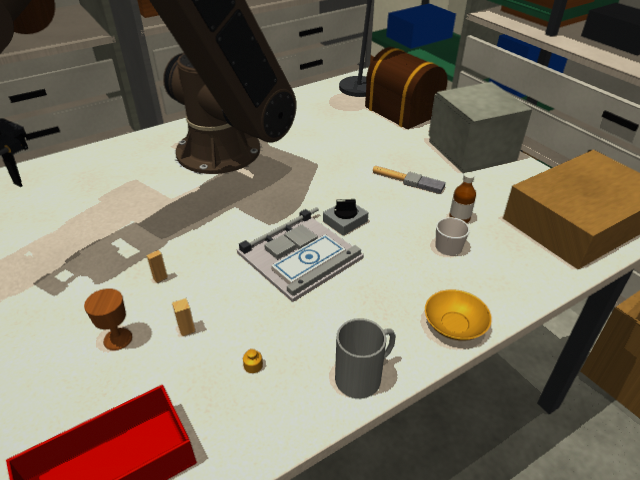

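View pics/side0.png

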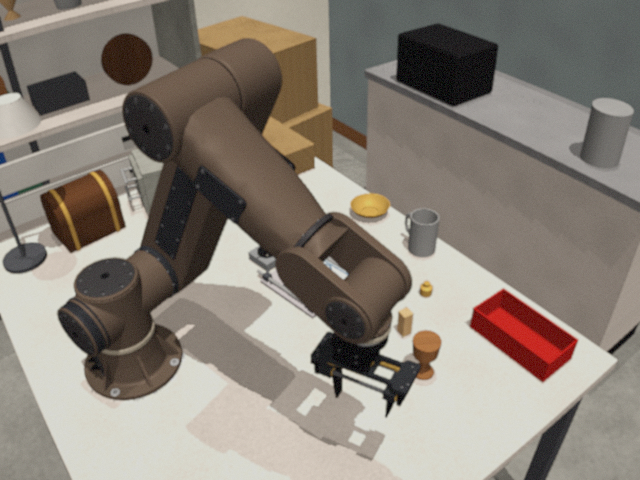

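Scene view: the jig is around (300,252), with the knob at (345,210) and the two jaws at about (290,238). The two blocks are at (157,266), the slimmer one, and (183,317). The goblet (108,320) stands beside them and the weight is at (253,360). In the side view the arm hides the jig.

```bash
python3 - <<'E'
from h import *
z=np.load("scene0.npz",allow_pickle=True); c=z["c"].item(); P=cloud(c,z["d"])
for n,(u,v) in dict(knob=(345,208),tile=(309,257),spacertop=(155,253),thicktop=(181,304),goblet=(106,297),weight=(253,355),platecorner=(296,297),bottle=(464,182)).items(): print(n,(u,v),P[v,u].round(3))
hsv=cv2.cvtColor(z["im"],cv2.COLOR_RGB2HSV)
m=((abs(P[...,2]-.075)<.006)&(P[...,0]>.2)&(P[...,0]<.9)).astype(np.uint8)
n,l,st,ce=cv2.connectedComponentsWithStats(m)
for i in range(1,n):
    if st[i,4]>20: q=P[l==i]; print(ce[i].round(),st[i,4],q.mean(0).round(3),cv2.minAreaRect(q[:,:2].astype(np.float32)*1000))
w=env.calibration("wrist"); s=env.read_state(); R=Rn.from_rotvec(s["ee_rot"]).as_matrix()
Rc=np.array(w["R"]); print("cam in tool",R.T@(-Rc.T@np.array(w["t"])-s["eef_pos"]),"axes",(R.T@Rc.T).round(3),w["camera_matrix"],w["k1"]); print(R.round(3))
E
```

```text
knob (345, 208) [0.482 0.12  0.047]
tile (309, 257) [ 0.567 -0.036  0.028]
spacertop (155, 253) [ 0.427 -0.33   0.077]
thicktop (181, 304) [ 0.593 -0.338  0.076]
goblet (106, 297) [ 0.536 -0.455  0.111]
weight (253, 355) [ 0.749 -0.268  0.042]
platecorner (296, 297) [ 0.64  -0.114  0.009]
bottle (464, 182) [0.623 0.359 0.115]
[416. 105.] 46 [0.204 0.577 0.075] ((205.1588134765625, 582.107177734375), (8.44821548461914, 71.4128189086914), 1.357571005821228)
[474. 140.] 362 [0.447 0.577 0.075] ((433.9435729980469, 573.1888427734375), (266.11370849609375, 140.3629608154297), 30.09927749633789)
[464. 199.] 100 [0.635 0.356 0.075] ((631.9879760742188, 358.7474670410156), (51.4084587097168, 26.79877281188965), 39.92809295654297)
[550. 220.] 400 [0.798 0.46  0.075] ((789.5582885742188, 460.8149108886719), (219.9513397216797, 15.342411041259766), 1.3080142736434937)
[617. 229.] 123 [0.899 0.559 0.075] ((898.4121704101562, 555.4820556640625), (3.124406099319458, 165.47418212890625), 0.0032449117861688137)
[154. 255.] 101 [ 0.431 -0.333  0.075] ((428.7451171875, -333.2507019042969), (19.9363098
[... 395 characters left out ...]
1703338623047), (68.68352508544922, 23.460790634155273), 50.21869659423828)
[346. 368.] 90 [ 0.881 -0.157  0.075] ((876.4798583984375, -157.4296112060547), (48.02764892578125, 9.160654067993164), 11.094209671020508)
[112. 435.] 961 [ 0.785 -0.526  0.071] ((800.5926513671875, -550.316162109375), (239.2008056640625, 122.3423080444336), 89.63567352294922)
cam in tool [0.07302965 0.00068298 0.02018948] axes [[ 0.001 -0.964 -0.265]
 [ 1.     0.001 -0.   ]
 [ 0.001 -0.265  0.964]] [[403.031431     0.         319.76181669]
 [  0.         403.031431   229.87589348]
 [  0.           0.           1.        ]] -0.05152801968477788
[[ 0.905  0.426 -0.   ]
 [ 0.426 -0.905  0.001]
 [ 0.    -0.001 -1.   ]]
```

The rows are not in the units I measure in: shifts go in shares of 0.4 m and turns go in shares of pi rad. I convert before sending: 0.38 m is 0.95, -0.045 m is -0.1125, 0.44 rad is 0.1401.

```bash
echo '[[0, 0, 0.0159, 0.05, -0.0375, -0.025, 0.095], [0, 0, 0.0477, 0.15, -0.1, -0.05, 0.095], [0, 0, 0.0796, 0.25, -0.1625, -0.075, 0.095], [0, 0, 0.1114, 0.35, -0.225, -0.1125, 0.095], [0, 0, 0.1401, 0.45, -0.3, -0.1125, 0.095], [0, 0, 0.1401, 0.55, -0.3625, -0.1125, 0.095], [0, 0, 0.1401, 0.65, -0.425, -0.1125, 0.095], [0, 0, 0.1401, 0.75, -0.5, -0.1125, 0.095], [0, 0, 0.1401, 0.85, -0.5625, -0.1125, 0.095], [0, 0, 0.1401, 0.95, -0.625, -0.1125, 0.095]]' > mv.in && python3 nudge.py mv.in
python3 - <<'E'
from h import *
s=env.read_state();R=Rn.from_rotvec(s["ee_rot"]).as_matrix(); print(s["eef_pos"],R.round(3)); print(R.T@(np.array([.55,-.1,.45])-s["eef_pos"]))
E
```

```text
clock: 1.1
eef_pos: [0.5042, -0.1756, 0.4497]
ee_rot: [3.142, -0.0, -0.0]
ft_force: [1.0, -0.8, -0.3]
gripper_width: 0.095
finger_force: 0.0
[ 0.50416792 -0.17559688  0.44970152] [[ 1. -0. -0.]
 [-0. -1. -0.]
 [-0.  0. -1.]]
[ 0.04582184 -0.07560304 -0.00030877]
```

To row units: -0.075 m is -0.1875, -0.065 m is -0.1625.

```bash
echo '[[0, 0, 0, 0.05, -0.0875, 0, 0.095], [0, 0, 0, 0.1, -0.1625, 0, 0.095], [0, 0, 0, 0.115, -0.1875, 0, 0.095], [0, 0, 0, 0.115, -0.1875, 0, 0.095], [0, 0, 0, 0.115, -0.1875, 0, 0.095]]' > mv.in && python3 nudge.py mv.in
python3 - <<'E'
from h import *
im,d,c=snap("wrist"); cv2.imwrite("pics/w1.png",im[...,::-1]); np.savez("w1.npz",im=im,d=d,c=c)
P=cloud(c,d); print(P[60,60:640:60].round(3))
E
```

```text
clock: 1.6
eef_pos: [0.5492, -0.1032, 0.4495]
ee_rot: [3.141, -0.0, -0.001]
ft_force: [-1.1, -0.5, 0.6]
gripper_width: 0.0952
finger_force: 0.0
[[ 0.684  0.16   0.   ]
 [ 0.682  0.098 -0.   ]
 [ 0.681  0.037 -0.002]
 [ 0.68  -0.024  0.   ]
 [ 0.68  -0.084 -0.001]
 [ 0.68  -0.144  0.   ]
 [ 0.681 -0.204  0.   ]
 [ 0.682 -0.266 -0.001]
 [ 0.683 -0.327 -0.   ]
 [ 0.685 -0.391 -0.   ]]
```

View pics/w1.png

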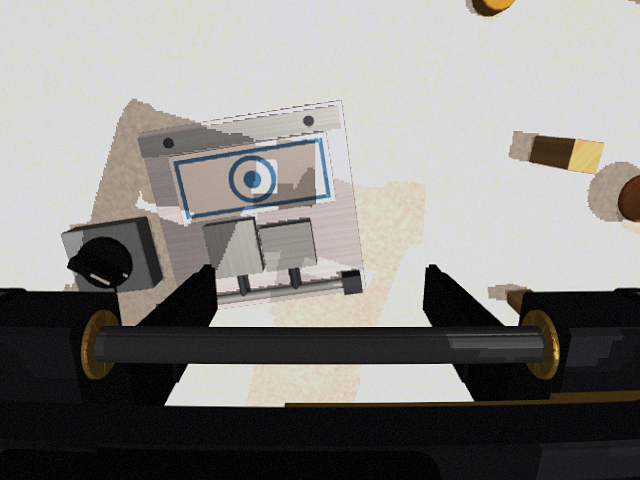

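The wrist view shows the jig turned a few degrees anticlockwise. The tile is at (253,178), with the left jaw at (233,250) and the right at (288,243); the right jaw's gap looks wider. The knob is at (103,262), and its pointer must meet the index on the plinth's lower side. The thick block is at (570,153). The spacer is mostly hidden by the finger near (515,298).

```bash
python3 - <<'E'
from h import *
z=np.load("w1.npz",allow_pickle=True); im=z["im"]
a=cv2.resize(im[90:310,130:380],None,fx=3,fy=3,interpolation=cv2.INTER_CUBIC)[:600,:750]
cv2.imwrite("pics/w1c.png",a[...,::-1])
c=z["c"].item();P=cloud(c,z["d"])
def rect(m,name,n=30):
    k,l,st,ce=cv2.connectedComponentsWithStats(m.astype(np.uint8))
    for i in range(1,k):
        if st[i,4]>n: q=P[l==i]; print(name,ce[i].round(),st[i,4],q.mean(0).round(4),np.round(np.concatenate([np.ravel(x) for x in cv2.minAreaRect(q[:,:2].astype(np.float32)*1000)]),1))
H=P[...,2]; ok=(z["d"]>0)&(np.mgrid[:480,:640][0]<300)
rect(ok&(H>.020)&(H<.034),"mid")
rect(ok&(H>.006)&(H<.018),"plate",200)
rect(ok&(H>.055)&(H<.07),"bar")
rect(ok&(H>.034)&(H<.042),"disc")
rect(ok&(H>.026)&(H<.034)&(P[...,1]>.03),"plinth")
hsv=cv2.cvtColor(im,cv2.COLOR_RGB2HSV)
b=(hsv[...,0]>98)&(hsv[...,0]<118)&(hsv[...,1]>110); b[:90]=0;b[300:]=0
v,u=np.nonzero(b); q=plane(c,np.c_[u,v],.027); print("blue",len(v),cv2.minAreaRect(q[:,:2].astype(np.float32)*1000))
E
```

```text
mid [497.   4.] 288 [ 0.7273 -0.2671  0.0259] [ 727.2 -268.    30.9    9.2   89.4]
mid [240. 131.] 4279 [ 0.6115 -0.0258  0.027 ] [611.1 -23.6  20.5 200.2   8.4]
mid [253. 178.] 10879 [ 0.5658 -0.0371  0.0271] [564.7 -35.9  69.6 160.7   8.7]
mid [543. 150.] 224 [ 0.5951 -0.327   0.0271] [ 594.7 -326.9    3.    28.5   82.8]
mid [268. 256.] 6803 [ 0.4824 -0.0497  0.0272] [480.6 -65.8  91.8 160.7   5.3]
mid [115. 253.] 3060 [0.4859 0.1128 0.0294] [478.  122.4  76.2  85.9   8.7]
mid [517. 298.] 34 [ 0.4333 -0.3236  0.0241] [ 433.3 -324.2    2.8    9.3   24.5]
plate [267. 213.] 12131 [ 0.524  -0.048   0.0121] [525.2 -36.7 204.2 210.1   8.5]
plate [633. 201.] 516 [ 0.5397 -0.4477  0.0087] [ 538.7 -446.7   47.7   19.5   11.8]
plate [150. 248.] 348 [0.4866 0.0814 0.0121] [486.2  81.2  74.6  15.6  20.4]
plate [227. 285.] 383 [ 0.443  -0.0009  0.0122] [ 4.431e+02 -4.000e-01  2.010e+01  2.680e+01  8.300e+00]
plate [305. 294.] 343 [ 0.4325 -0.0883  0.0122] [431.2 -81.7   6.3  98.8   8.7]
bar [563. 153.] 296 [ 0.5946 -0.3269  0.0626] [ 594.6 -327.3    3.2   27.7   83.3]
bar [ 91. 271.] 746 [0.4796 0.121  0.0634] [477.8 122.3  46.6  13.6  62. ]
disc [549. 151.] 132 [ 0.5946 -0.327   0.038 ] [ 594.9 -327.     2.5   28.4   82.8]
disc [110. 255.] 1096 [0.4873 0.114  0.0382] [482.7 116.4  55.5  41.4  38.9]
disc [ 95. 283.] 71 [0.4561 0.1344 0.0382] [456.1 135.1  26.    5.6  60.9]
plinth [161. 144.] 805 [0.5998 0.052  0.0272] [600.   52.   20.3  46.3   8.1]
plinth [180. 185.] 769 [0.5589 0.0366 0.0273] [554.   37.2  70.5  17.1   2.6]
plinth [114. 254.] 2809 [0.4851 0.1145 0.03  ] [478.  122.4  76.2  85.9   8.7]
blue 2085 ((517.8079223632812, -104.27542114257812), (174.0620574951172, 719.9446411132812), 0.05434730276465416)
```

View pics/w1c.png

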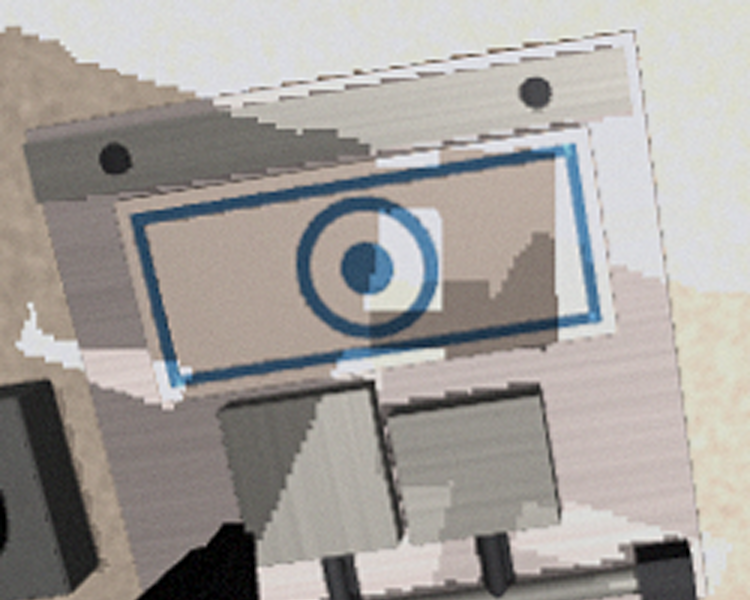

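To row units: -0.226 m is -0.565, -0.15 m is -0.375, -1.08 rad is -0.3438.

```bash
echo '[[0, 0, -0.0318, -0.0175, -0.05, 0.025, 0.05], [0, 0, -0.07, -0.0425, -0.1375, 0.075, 0.05], [0, 0, -0.1114, -0.0675, -0.225, 0.125, 0.05], [0, 0, -0.1528, -0.0925, -0.3, 0.175, 0.05], [0, 0, -0.1942, -0.1175, -0.375, 0.225, 0.05], [0, 0, -0.2355, -0.1425, -0.45, 0.275, 0.05], [0, 0, -0.2769, -0.1675, -0.525, 0.3, 0.05], [0, 0, -0.3183, -0.1775, -0.565, 0.325, 0.05], [0, 0, -0.3438, -0.1775, -0.565, 0.325, 0.05], [0, 0, -0.3438, -0.1775, -0.565, 0.325, 0.05]]' > mv.in && python3 nudge.py mv.in
echo '[[0, 0, 0, 0, 0, 0, 0.05], [0, 0, 0, 0, 0, 0, 0.05]]' > mv.in && python3 nudge.py mv.in
cat >> h.py <<'E'
def to(x,y,z,yaw=None):
    s=env.read_state();R=Rn.from_rotvec(s["ee_rot"]).as_matrix()
    w=np.arctan2(R[1,0],R[0,0]); print("at",s["eef_pos"].round(4),"yaw",round(w,4),"tilt",R[:2,2].round(3),"d",(R.T@(np.array([x,y,z])-s["eef_pos"])).round(4), "rz",None if yaw is None else round(w-yaw,4),"j",s["joint_positions"].round(2))
E
python3 -c "
from h import *
to(.478,.1225,.231,np.radians(62))"
```

```text
clock: 2.65
eef_pos: [0.4785, 0.1228, 0.3197]
ee_rot: [2.694, 1.616, -0.001]
ft_force: [0.4, -0.6, 1.0]
gripper_width: 0.0496
finger_force: 0.0
clock: 2.85
eef_pos: [0.4788, 0.1226, 0.32]
ee_rot: [2.697, 1.61, 0.001]
ft_force: [0.6, 0.4, -0.5]
gripper_width: 0.0501
finger_force: 0.0
at [0.4788 0.1226 0.32  ] yaw 1.0764 tilt [ 0.001 -0.   ] d [-0.0005 -0.0007  0.089 ] rz -0.0057 j [ 0.12  0.42  1.97 -0.    0.75  0.61]
```

To row units: 0.089 m is 0.2225, 0.075 m is 0.1875.

```bash
echo '[[0, 0, 0, 0, 0, 0.05, 0.05], [0, 0, 0, 0, 0, 0.125, 0.05], [0, 0, 0, 0, 0, 0.1875, 0.05], [0, 0, 0, 0, 0, 0.2225, 0.05], [0, 0, 0, 0, 0, 0.2225, 0.05], [0, 0, 0, 0, 0, 0.2225, 0], [0, 0, 0, 0, 0, 0.2225, 0], [0, 0, 0, 0, 0, 0.2225, 0], [0, 0, 0, 0, 0, 0.2225, 0]]' > mv.in && python3 nudge.py mv.in
echo '[[0, 0, 0, 0, 0, 0, 0], [0, 0, 0, 0, 0, 0, 0], [0, 0, 0, 0, 0, 0, 0]]' > mv.in && python3 nudge.py mv.in
python3 -c "
from h import *
to(.478,.1225,.231,np.radians(8.55))"
```

```text
clock: 3.75
eef_pos: [0.4786, 0.1234, 0.231]
ee_rot: [2.695, 1.614, 0.001]
ft_force: [-0.5, 0.6, -0.7]
gripper_width: 0.0235
finger_force: 0.0
clock: 4.05
eef_pos: [0.4788, 0.1234, 0.2309]
ee_rot: [2.694, 1.614, 0.001]
ft_force: [2.7, -3.9, 1.7]
gripper_width: 0.012
finger_force: 30.0
at [0.4788 0.1234 0.2309] yaw 1.0796 tilt [ 0.001 -0.   ] d [-0.0011 -0.0003 -0.0001] rz 0.9304 j [ 0.12  0.58  2.04 -0.    0.53  0.61]
```

Gripped on 12 mm, as the bar should be. Turning clockwise by 0.93.

To row units: 0.93 rad is 0.296.

```bash
echo '[[0, 0, 0.0255, 0, 0, 0, 0], [0, 0, 0.0573, 0, 0, 0, 0], [0, 0, 0.0955, 0, 0, 0, 0], [0, 0, 0.1337, 0, 0, 0, 0], [0, 0, 0.1719, 0, 0, 0, 0], [0, 0, 0.2101, 0, 0, 0, 0], [0, 0, 0.2483, 0, 0, 0, 0], [0, 0, 0.2801, 0, 0, 0, 0], [0, 0, 0.296, 0, 0, 0, 0], [0, 0, 0.296, 0, 0, 0, 0]]' > mv.in && python3 nudge.py mv.in
echo '[[0, 0, 0, 0, 0, 0, 0], [0, 0, 0, 0, 0, 0, 0], [0, 0, 0, 0, 0, 0, 0]]' > mv.in && python3 nudge.py mv.in
python3 -c "
from h import *
to(.478,.1225,.231,np.radians(8.55)); print(env.read_state()['torque'])"
```

```text
clock: 5.05
eef_pos: [0.4785, 0.1238, 0.2309]
ee_rot: [-3.133, -0.234, -0.0]
ft_force: [-0.2, 3.5, 4.4]
gripper_width: 0.0118
finger_force: 30.0
clock: 5.35
eef_pos: [0.4785, 0.1238, 0.2309]
ee_rot: [-3.132, -0.237, -0.0]
ft_force: [0.3, 6.5, 4.7]
gripper_width: 0.0117
finger_force: 30.0
at [0.4785 0.1238 0.2309] yaw 0.1513 tilt [0. 0.] d [-0.0007  0.0012 -0.0001] rz 0.0021 j [0.12 0.58 2.04 0.   0.53 1.54]
[ 1.18057551  0.15078896 -0.12159061]
```

```bash
echo '[[0, 0, 0, 0, 0, 0, 0.05], [0, 0, 0, 0, 0, 0, 0.05], [0, 0, 0, 0, 0, 0, 0.05], [0, 0, 0, 0, 0, -0.05, 0.05], [0, 0, 0, 0, 0, -0.125, 0.05], [0, 0, 0, 0, 0, -0.225, 0.05], [0, 0, 0, 0.0125, 0.075, -0.325, 0.05], [0, 0, 0, 0.025, 0.1625, -0.4, 0.05], [0, 0, 0, 0.05, 0.25, -0.475, 0.05], [0, 0, 0, 0.05, 0.3225, -0.5225, 0.05]]' > mv.in && python3 nudge.py mv.in
echo '[[0, 0, 0, 0, 0, 0, 0.095], [0, 0, 0, 0, 0, 0, 0.095]]' > mv.in && python3 nudge.py mv.in
cat >> h.py <<'E'
def rect(P,m,name,n=30):
    k,l,st,ce=cv2.connectedComponentsWithStats(m.astype(np.uint8))
    for i in range(1,k):
        if st[i,4]>n: q=P[l==i]; print(name,ce[i].round(),st[i,4],q.mean(0).round(4),np.round(np.concatenate([np.ravel(x) for x in cv2.minAreaRect(q[:,:2].astype(np.float32)*1000)]),1))
E
python3 - <<'E'
from h import *
im,d,c=snap("wrist"); cv2.imwrite("pics/w2.png",im[...,::-1]); np.savez("w2.npz",im=im,d=d,c=c)
P=cloud(c,d);H=P[...,2]
ok=(d>0)&(abs(P[...,0]-.5)<.2)&(H<.1)
rect(P,ok&(H>.055)&(H<.07),"bar")
rect(P,ok&(H>.020)&(H<.034),"mid",100)
# jig frame
a=np.radians(8.5); X=np.array([np.cos(a),np.sin(a)]);Y=np.array([-X[1],X[0]]);o=np.array([.5715,-.0295])
J=np.stack([(P[...,:2]-o)@X,(P[...,:2]-o)@Y],-1)*1000
m=ok&(H>.02)&(H<.034)
for y in range(-75,80,10):
    s=m&(abs(J[...,1]-y)<3); x=np.sort(J[...,0][s]); x=x[(x>-120)&(x<55)]
    g=np.nonzero(np.diff(x)>2)[0]; print(y,[(round(x[i],1),round(x[i+1],1)) for i in g])
E
```

```text
clock: 6.35
eef_pos: [0.5182, -0.0027, 0.442]
ee_rot: [3.132, 0.235, 0.004]
ft_force: [0.1, 0.1, -0.7]
gripper_width: 0.0501
finger_force: 0.0
clock: 6.55
eef_pos: [0.5173, -0.0015, 0.4395]
ee_rot: [3.133, 0.233, -0.0]
ft_force: [0.1, 0.5, -0.3]
gripper_width: 0.0611
finger_force: 0.0
bar [26.  1.] 111 [0.6515 0.2667 0.0589] [651.1 267.1   3.5  26.1   6. ]
bar [180. 224.] 806 [0.4794 0.1217 0.064 ] [478.2 122.4  45.7  13.2   8.3]
mid [61.  4.] 122 [0.6579 0.2566 0.0269] [657.2 260.4   4.9  27.1  21.3]
mid [356. 102.] 4613 [ 0.6112 -0.023   0.0269] [611.5 -24.5  19.5 200.6   8.4]
mid [362. 152.] 12056 [ 0.5658 -0.0361  0.0271] [564.7 -36.4  70.  160.7   8.9]
mid [194. 212.] 3649 [0.4834 0.1196 0.0297] [478.6 122.4  73.9  85.6   8.4]
mid [343. 239.] 7326 [ 0.4767 -0.0325  0.0272] [471.2 -19.2  91.7 163.5   9.3]
mid [432. 275.] 626 [ 0.4523 -0.1311  0.0274] [ 450.1 -124.5   20.7   49.9    8.7]
mid [596. 317.] 164 [ 0.4301 -0.3246  0.0264] [ 431.7 -326.5   11.6   22.5   39.1]
-75 [(np.float64(27.7), np.float64(31.3))]
-65 [(np.float64(27.6), np.float64(31.2))]
-55 [(np.float64(-63.0), np
[... 428 characters left out ...]
]
-5 [(np.float64(-63.1), np.float64(-41.5)), (np.float64(27.2), np.float64(30.8))]
5 [(np.float64(-52.2), np.float64(-41.6)), (np.float64(27.1), np.float64(30.7))]
15 [(np.float64(-52.3), np.float64(-41.6)), (np.float64(27.1), np.float64(30.7))]
25 [(np.float64(-52.0), np.float64(-41.6)), (np.float64(27.1), np.float64(30.7))]
35 [(np.float64(-113.7), np.float64(-111.0)), (np.float64(-52.2), np.float64(-41.6)), (np.float64(26.1), np.float64(30.7))]
45 [(np.float64(-52.2), np.float64(-41.8)), (np.float64(26.1), np.float64(30.7))]
55 [(np.float64(-52.2), np.float64(-42.7)), (np.float64(26.1), np.float64(30.7))]
65 [(np.float64(26.1), np.float64(30.7))]
75 [(np.float64(26.1), np.float64(30.7))]
```

View pics/w2.png

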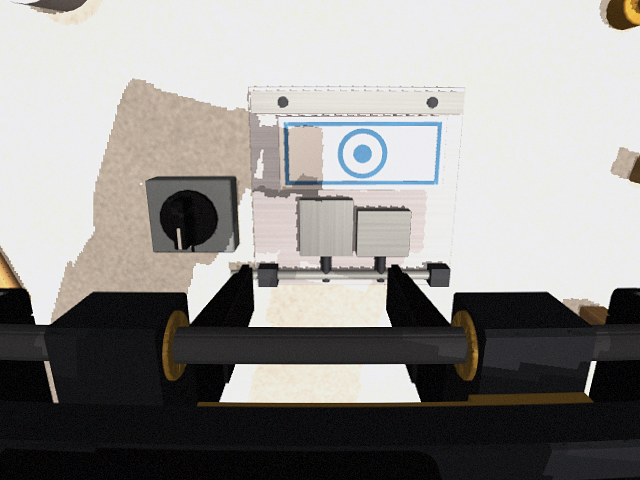

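The bar now lies at 8.3°, against 8.4° for the jig, so the knob is at its index. The wide gap is at the right jaw, jig x -63 to -41.4 and y -58 to 0. Next I move to look at the spacer.

To row units: 0.361 m is 0.9025, -0.142 m is -0.355, -0.38 rad is -0.121.

```bash
echo '[[0, 0, -0.0318, -0.025, 0.05, 0, 0.095], [0, 0, -0.0764, -0.0625, 0.15, 0.025, 0.095], [0, 0, -0.121, -0.1, 0.25, 0.05, 0.095], [0, 0, -0.1655, -0.1375, 0.35, 0.075, 0.095], [0, 0, -0.2101, -0.175, 0.45, 0.1, 0.095], [0, 0, -0.2546, -0.2125, 0.55, 0.1, 0.095], [0, 0, -0.2992, -0.25, 0.65, 0.1, 0.095], [0, 0, -0.3438, -0.2875, 0.75, 0.1, 0.095], [0, 0, -0.3883, -0.325, 0.825, 0.1, 0.095], [0, 0, -0.4329, -0.355, 0.9025, 0.1, 0.095]]' > mv.in && python3 nudge.py mv.in
echo '[[0, 0, -0.0318, 0, 0, 0, 0.095], [0, 0, -0.0668, 0, 0, 0, 0.095], [0, 0, -0.0668, 0, 0, 0, 0.095], [0, 0, -0.0668, 0, 0, 0, 0.095]]' > mv.in && python3 nudge.py mv.in
python3 - <<'E'
from h import *
im,d,c=snap("wrist"); cv2.imwrite("pics/w3.png",im[...,::-1])
P=cloud(c,d);H=P[...,2]; ok=(d>0)&(np.mgrid[:480,:640][0]<330)
rect(P,ok&(H>.07)&(H<.08),"top75",40)
rect(P,ok&(H>.015)&(H<.07),"sides",40)
to(.43,-.325,.3,1.72)
E
```

```text
clock: 7.6
eef_pos: [0.4309, -0.3797, 0.3985]
ee_rot: [-2.279, -2.159, -0.0]
ft_force: [0.1, -0.2, 0.3]
gripper_width: 0.0953
finger_force: 0.0
clock: 8.0
eef_pos: [0.4315, -0.3785, 0.399]
ee_rot: [-2.051, -2.378, -0.0]
ft_force: [-0.1, -0.1, 0.6]
gripper_width: 0.0948
finger_force: 0.0
top75 [324. 160.] 739 [ 0.4265 -0.3343  0.0747] [ 426.5 -334.6   15.    27.4    6.6]
top75 [532. 201.] 1323 [ 0.5917 -0.3403  0.0744] [ 592.6 -340.8   28.5   29.3   82.6]
top75 [411. 312.] 143 [ 0.5173 -0.4469  0.0749] [ 517.  -448.3   27.3    4.3   59.5]
sides [324. 140.] 58 [ 0.425  -0.3211  0.0425] [ 424.6 -321.2   14.6    0.9    9.3]
sides [502. 190.] 1019 [ 0.5792 -0.3388  0.0447] [ 579.1 -339.    28.4    2.5   83.1]
sides [413. 305.] 105 [ 0.5259 -0.4516  0.0486] [ 524.4 -455.7   28.7   27.1   41.4]
at [ 0.4315 -0.3786  0.3993] yaw 1.718 tilt [-0.001  0.001] d [0.0531 0.0065 0.0993] rz -0.002 j [-0.84  0.42  1.69 -0.    1.03 -0.98]
```

View pics/w3.png

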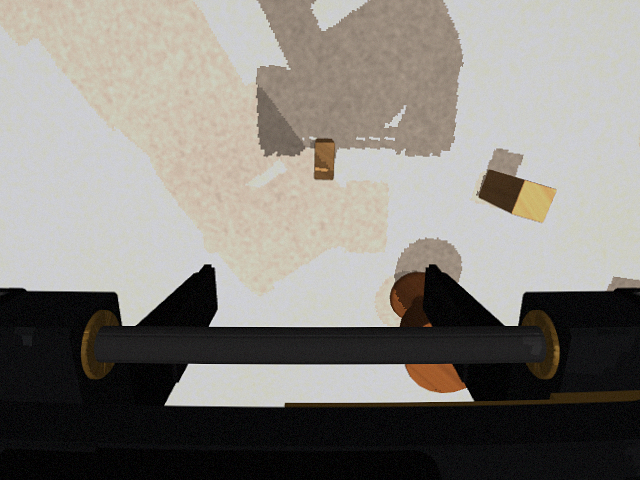

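The spacer's top is at (324,160): 15 x 27 mm, centred at (426.5,-334.6) mm, yaw about 7°. The goblet at (430,340) is clear of the fingers' way down.

To row units: 0.178 m is 0.445, 0.06 m is 0.15, 0.025 rad is 0.008.

```bash
echo '[[0, 0, 0.008, 0.05, 0, 0.05, 0.07], [0, 0, 0.008, 0.1, 0.004, 0.15, 0.07], [0, 0, 0.008, 0.1105, 0.004, 0.25, 0.07], [0, 0, 0.008, 0.1105, 0.004, 0.325, 0.07], [0, 0, 0.008, 0.1105, 0.004, 0.3875, 0.07], [0, 0, 0.008, 0.1105, 0.004, 0.425, 0.07], [0, 0, 0.008, 0.1105, 0.004, 0.445, 0.07], [0, 0, 0.008, 0.1105, 0.004, 0.445, 0.07], [0, 0, 0.008, 0.1105, 0.004, 0.445, 0.07]]' > mv.in && python3 nudge.py mv.in
echo '[[0, 0, 0, 0, 0, 0, 0], [0, 0, 0, 0, 0, 0, 0], [0, 0, 0, 0, 0, 0, 0], [0, 0, 0, 0, 0, 0, 0], [0, 0, 0, 0, 0, 0, 0], [0, 0, 0, 0, 0, 0, 0], [0, 0, 0, 0, 0, 0, 0], [0, 0, 0, 0, 0, 0, 0]]' > mv.in && python3 nudge.py mv.in
python3 -c "
from h import *
to(.4265,-.3345,.221,1.693)"
```

```text
clock: 8.95
eef_pos: [0.4263, -0.3353, 0.2223]
ee_rot: [2.079, 2.354, -0.0]
ft_force: [0.3, -0.1, -0.6]
gripper_width: 0.0699
finger_force: 0.0
clock: 9.75
eef_pos: [0.4261, -0.3353, 0.2217]
ee_rot: [2.08, 2.355, -0.0]
ft_force: [0.6, 0.2, -0.1]
gripper_width: 0.015
finger_force: 30.0
at [ 0.4261 -0.3353  0.2217] yaw 1.6948 tilt [-0. -0.] d [0.0008 0.0005 0.0007] rz 0.0018 j [-0.79  0.63  1.92 -0.    0.59 -0.91]
```

To row units: 0.255 m is 0.6375, -0.078 m is -0.195, -0.024 rad is -0.0076.

```bash
echo '[[0, 0, 0, 0, 0, -0.0375, 0], [0, 0, 0, 0, 0, -0.1, 0], [0, 0, 0, 0.05, 0.025, -0.175, 0], [0, 0, -0.0032, 0.1375, 0.07, -0.195, 0], [0, 0, -0.0076, 0.2375, 0.1225, -0.195, 0], [0, 0, -0.0076, 0.3375, 0.175, -0.195, 0], [0, 0, -0.0076, 0.4375, 0.225, -0.195, 0], [0, 0, -0.0076, 0.525, 0.27, -0.195, 0], [0, 0, -0.0076, 0.6, 0.3075, -0.195, 0], [0, 0, -0.0076, 0.6375, 0.3275, -0.195, 0]]' > mv.in && python3 nudge.py mv.in
echo '[[0, 0, 0, 0, 0, 0, 0], [0, 0, 0, 0, 0, 0, 0], [0, 0, 0, 0, 0, 0, 0]]' > mv.in && python3 nudge.py mv.in
python3 - <<'E'
from h import *
to(.5242,-.0659,.245,1.719)
im,d,c=snap("wrist"); cv2.imwrite("pics/w4.png",im[...,::-1])
P=cloud(c,d);H=P[...,2]
a=np.radians(8.5); X=np.array([np.cos(a),np.sin(a)]);Y=np.array([-X[1],X[0]]);o=np.array([.5715,-.0295])
J=np.stack([(P[...,:2]-o)@X,(P[...,:2]-o)@Y],-1)*1000
m=(d>0)&(H>.02)&(H<.034)
for y in range(-65,80,10):
    s=m&(abs(J[...,1]-y)<3); x=np.sort(J[...,0][s]); x=x[(x>-120)&(x<55)]
    g=np.nonzero(np.diff(x)>2)[0]; print(y,[(round(x[i],1),round(x[i+1],1)) for i in g])
s=(d>0)&(H>.065)&(H<.2)&(abs(J[...,0]+52)<30)&(abs(J[...,1]+29)<20)
print(s.sum()); q=J[s]; print(np.percentile(q,[1,50,99],axis=0),np.percentile(H[s],[1,50,99]))
E
```

```text
clock: 10.75
eef_pos: [0.525, -0.0636, 0.2997]
ee_rot: [-2.049, -2.382, -0.0]
ft_force: [-0.7, -0.2, -1.0]
gripper_width: 0.0147
finger_force: 30.0
clock: 11.05
eef_pos: [0.5243, -0.0668, 0.2997]
ee_rot: [-2.052, -2.379, 0.0]
ft_force: [0.3, -0.4, -0.8]
gripper_width: 0.015
finger_force: 30.0
at [ 0.5243 -0.0668  0.2997] yaw 1.718 tilt [-0. -0.] d [0.0009 0.0001 0.0547] rz -0.001 j [-0.25  0.49  1.9  -0.    0.74 -0.4 ]
-65 [(np.float64(28.2), np.float64(30.5))]
-55 [(np.float64(-72.5), np.float64(-34.6))]
-45 [(np.float64(-65.0), np.float64(-42.4)), (np.float64(27.6), np.float64(30.4))]
-35 [(np.float64(-63.6), np.float64(-42.1)), (np.float64(27.8), np.float64(30.3))]
-25 [(np.float64(-63.6), np.float64(-42.2)), (np.float64(28.1), np.float64(30.5))]
-15 [(np.float64(-63.6), np.float64(-42.3)), (np.float64(27.8), np.float64(30.3))]
-5 [(np.float64(-63.6), np.float64(-42.4)), (np.float64(28.0), np.float64(30.1))]
5 [(np.float64(-53.2), np.float64(-42.5))]
15 [(np.float64(-53.2), np.float64(-42.6)), (np.float64(27.5), np.float64(29.8))]
25 [(np.float64(-53.2), np.float64(-42.7)), (np.float64(27.4), np.float64(30.0))]
35 [(np.float64(-53.2), np.float64(-42.7)), (np.float64(27.3), np.float64(29.9))]
45 [(np.float64(-53.2), np.float64(-42.8)), (np.float64(27.4), np.float64(30.1))]
55 [(np.float64(-53.2), np.float64(-42.8)), (np.float64(27.4), np.float64(30.2))]
65 [(np.float64(27.2), np.float64(29.7))]
75 [(np.float64(26.9), np.float64(29.6))]
6287
[[-66.97883569 -42.32638201]
 [-53.32634325 -18.93172314]
 [-39.48618995 -14.81336925]] [0.08631194 0.14931366 0.19692249]
```

View pics/w4.png

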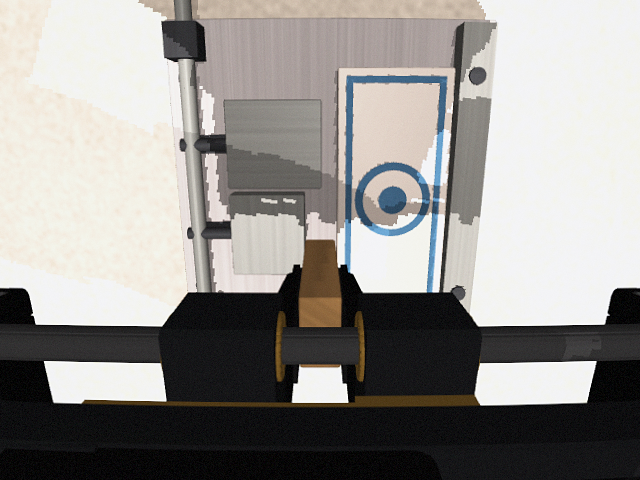

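The spacer at (320,260) hangs over the gap between the shorter jaw (268,232) and the tile (345,230). Both views put it centred to within 1 mm, so I lower it.

To row units: 0.0635 m is 0.1588, 0.06 m is 0.15.

```bash
echo '[[0, 0, 0, 0.0025, -0.001, 0.0375, 0], [0, 0, 0, 0.0025, -0.001, 0.075, 0], [0, 0, 0, 0.0025, -0.001, 0.1, 0], [0, 0, 0, 0.0025, -0.001, 0.1125, 0], [0, 0, 0, 0.0025, -0.001, 0.125, 0], [0, 0, 0, 0.0025, -0.001, 0.1375, 0], [0, 0, 0, 0.0025, -0.001, 0.15, 0], [0, 0, 0, 0.0025, -0.001, 0.1588, 0], [0, 0, 0, 0.0025, -0.001, 0.1588, 0], [0, 0, 0, 0.0025, -0.001, 0.1588, 0]]' > mv.in && python3 nudge.py mv.in
echo '[[0, 0, 0, 0, 0, 0, 0], [0, 0, 0, 0, 0, 0, 0], [0, 0, 0, 0, 0, 0, 0]]' > mv.in && python3 nudge.py mv.in
python3 -c "
from h import *
to(.5242,-.0659,.2352,1.719)"
```

```text
clock: 12.1
eef_pos: [0.5241, -0.0651, 0.2363]
ee_rot: [2.051, 2.38, -0.0]
ft_force: [-0.4, -0.3, -0.4]
gripper_width: 0.0146
finger_force: 30.0
clock: 12.4
eef_pos: [0.524, -0.0651, 0.2364]
ee_rot: [2.051, 2.379, 0.0]
ft_force: [0.4, 0.3, 0.0]
gripper_width: 0.0147
finger_force: 30.0
at [ 0.524  -0.0651  0.2364] yaw 1.7188 tilt [ 0. -0.] d [-0.0008  0.0001  0.0012] rz -0.0002 j [-0.25  0.6   1.95 -0.    0.6  -0.4 ]
```

To row units: 0.0054 m is 0.0135, 0.005 m is 0.0125.

```bash
echo '[[0, 0, 0, 0, 0.0018, 0, 0], [0, 0, 0, 0, 0.0035, 0, 0], [0, 0, 0, 0, 0.0053, 0, 0], [0, 0, 0, 0, 0.007, 0, 0], [0, 0, 0, 0, 0.0085, 0, 0], [0, 0, 0, 0, 0.01, 0, 0], [0, 0, 0, 0, 0.0115, 0, 0], [0, 0, 0, 0, 0.0125, 0, 0], [0, 0, 0, 0, 0.0135, 0, 0], [0, 0, 0, 0, 0.0135, 0, 0]]' > mv.in && python3 nudge.py mv.in
echo '[[0, 0, 0, 0, 0.0008, 0, 0], [0, 0, 0, 0, 0.0015, 0, 0], [0, 0, 0, 0, 0.0015, 0, 0], [0, 0, 0, 0, 0.0015, 0, 0]]' > mv.in && python3 nudge.py mv.in
```

```text
clock: 13.4
eef_pos: [0.5294, -0.0643, 0.2362]
ee_rot: [-2.051, -2.38, 0.0]
ft_force: [-1.3, 0.1, -0.5]
gripper_width: 0.0149
finger_force: 30.0
clock: 13.8
eef_pos: [0.5299, -0.0642, 0.2362]
ee_rot: [-2.051, -2.38, 0.0]
ft_force: [-1.7, 1.5, -0.1]
gripper_width: 0.0148
finger_force: 30.0
```

To row units: 0.0005 m is 0.0013, 0.0003 m is 0.0008.

```bash
for i in 1 2; do echo '[[0, 0, 0, 0, 0.0008, 0, 0], [0, 0, 0, 0, 0.0013, 0, 0], [0, 0, 0, 0, 0.0013, 0, 0], [0, 0, 0, 0, 0.0013, 0, 0]]' > mv.in && python3 nudge.py mv.in | sed -n 2,4p; done
```

```text
eef_pos: [0.5304, -0.0641, 0.2362]
ee_rot: [-2.051, -2.38, 0.0]
ft_force: [-2.4, 0.9, -0.1]
eef_pos: [0.5306, -0.0641, 0.2362]
ee_rot: [-2.05, -2.379, 0.001]
ft_force: [-5.4, -1.9, 1.7]
```

To row units: 0.0005 m is 0.0013, 0.0003 m is 0.0008.

```bash
echo '[[0, 0, 0, 0, 0.0008, 0, 0], [0, 0, 0, 0, 0.0013, 0, 0], [0, 0, 0, 0, 0.0013, 0, 0], [0, 0, 0, 0, 0.0013, 0, 0]]' > mv.in && python3 nudge.py mv.in | sed -n 2,4p;  echo '[[0, 0, 0, 0, 0.0005, 0, 0], [0, 0, 0, 0, 0.001, 0, 0], [0, 0, 0, 0, 0.001, 0, 0], [0, 0, 0, 0, 0.001, 0, 0]]' > mv.in && python3 nudge.py mv.in | sed -n 2,6p
```

```text
eef_pos: [0.5309, -0.0641, 0.2361]
ee_rot: [-2.05, -2.378, 0.002]
ft_force: [-7.0, -1.1, 1.4]
eef_pos: [0.5311, -0.064, 0.236]
ee_rot: [-2.049, -2.378, 0.003]
ft_force: [-7.7, -1.3, 2.5]
gripper_width: 0.0151
finger_force: 30.0
```

```bash
for i in 1; do echo '[[0, 0, 0, 0, 0.001, 0, 0], [0, 0, 0, 0, 0.0018, 0, 0], [0, 0, 0, 0, 0.0018, 0, 0], [0, 0, 0, 0, 0.0018, 0, 0]]' > mv.in && python3 nudge.py mv.in | sed -n 2,4p;  echo '[[0, 0, 0, 0, 0.001, 0, 0], [0, 0, 0, 0, 0.0018, 0, 0], [0, 0, 0, 0, 0.0018, 0, 0], [0, 0, 0, 0, 0.0018, 0, 0]]' > mv.in && python3 nudge.py mv.in | sed -n 2,6p; done
python3 - <<'E'
from h import *
to(.5311,-.064,.236,1.719)
im,d,c=snap("wrist"); cv2.imwrite("pics/w5.png",im[...,::-1])
P=cloud(c,d);H=P[...,2]
a=np.radians(8.5); X=np.array([np.cos(a),np.sin(a)]);Y=np.array([-X[1],X[0]]);o=np.array([.5715,-.0295])
J=np.stack([(P[...,:2]-o)@X,(P[...,:2]-o)@Y],-1)*1000
m=(d>0)&(H>.02)&(H<.034)
for y in range(-25,80,10):
    s=m&(abs(J[...,1]-y)<3); x=np.sort(J[...,0][s]); x=x[(x>-120)&(x<55)]
    g=np.nonzero(np.diff(x)>1)[0]; print(y,[(round(x[i],1),round(x[i+1],1)) for i in g])
E
```

```text
eef_pos: [0.5314, -0.0639, 0.2358]
ee_rot: [-2.048, -2.377, 0.004]
ft_force: [-11.0, -3.4, 3.0]
eef_pos: [0.5317, -0.0639, 0.2357]
ee_rot: [-2.047, -2.376, 0.005]
ft_force: [-13.7, -3.9, 3.3]
gripper_width: 0.0149
finger_force: 30.0
at [ 0.5317 -0.0639  0.2357] yaw 1.7191 tilt [-0.006  0.001] d [-0.     -0.0006 -0.0003] rz 0.0001 j [-0.24  0.6   1.93 -0.    0.61 -0.39]
-25 [(np.float64(-112.8), np.float64(-111.6)), (np.float64(-63.4), np.float64(-38.1))]
-15 [(np.float64(-63.3), np.float64(-54.4))]
-5 [(np.float64(-63.4), np.float64(-39.6))]
5 [(np.float64(-52.5), np.float64(-39.4))]
15 [(np.float64(-52.5), np.float64(-39.5))]
25 [(np.float64(-52.6), np.float64(-39.6))]
35 [(np.float64(-113.4), np.float64(-111.5)), (np.float64(-52.5), np.float64(-39.6))]
45 [(np.float64(-52.5), np.float64(-39.4))]
55 [(np.float64(-52.6), np.float64(-39.5))]
65 []
75 []
```

View pics/w5.png

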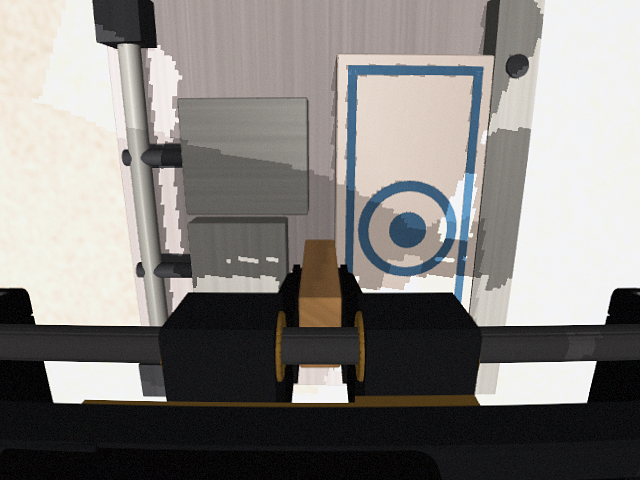

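The tile's near edge now lies parallel to the jaw faces (x = -39.5 mm throughout), with no gap left to the fence. The spacer at (320,270) stands against it under about 14 N. I hold briefly and hand in.

```bash
echo '[[0, 0, 0, 0, 0, 0, 0], [0, 0, 0, 0, 0, 0, 0], [0, 0, 0, 0, 0, 0, 0], [0, 0, 0, 0, 0, 0, 0], [0, 0, 0, 0, 0, 0, 0]]' > mv.in && python3 nudge.py mv.in && python3 -c "
from h import *
print(env.job_done())"
```

```text
clock: 16.75
eef_pos: [0.5317, -0.0639, 0.2357]
ee_rot: [-2.047, -2.376, 0.005]
ft_force: [-13.2, -3.3, 3.6]
gripper_width: 0.0151
finger_force: 30.0
the job is handed in; nothing more can be done
None
```

I handed the job in at 16.75 s, but the hand-in printed no verdict: by my measurements the knob is at its index and the gripped spacer stands upright in the wide gap, pressing the tile square and flush against the fence with about 14 N.

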